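Draw out the last leg of the shogi board until its button clicks

ROBOT

A 7-joint arm with a two-finger parallel gripper is mounted at the origin on the work surface. World frame = base frame: x ahead of the robot, y to its left, z up, the work surface at z = 0. Lengths are in m, angles in rad, forces in N, time in s.
With the tool pointing down it reaches from about 0.4 to 0.875 m from the base axis. Payload 4.4 kg.
Tool frame: the origin (TCP) lies midway between the tips of the shut fingers; the grasp point (between the pads) lies bot.hold_point_z behind it (bot.hold_point_z is the distance from the TCP to the grasp point, in m); z points along the fingers, x is the direction in which the jaws open and shut, and the axes are right-handed (so a half turn about z gives the same grasp; the last joint's range is limited). The gripper opens to 85 mm and grips with 20 to 120 N. Pads are 22 mm wide; open, the fingers measure 114 mm over their backs; the gripper's body (76 mm by 85 mm) begins 54 mm behind the grasp point. The pads swing forward as they close: fully open they stand 13 mm farther back than shut.
Start: joints at [-1.392, 0.628, 0.038, 1.517, -0.027, 0.996, -0.02], TCP at [0.158, 0.631, 0.231] pointing down, gripper open.
Joint ranges: [-3.06, 3.06], [-0.37, 2.12], [-1.25, 1.32], [0.18, 2.47], [-1.1, 4.24], [0.23, 1.98], [-2.94, 2.94]. Speed limits (rad/s): [2.57, 2.57, 3.14, 3.14, 3.14, 3.14, 3.14].

INTERFACE

Orientations are given as a unit quaternion [x, y, z, w].
In Python, from cell import bot, eyes, nets gives the robot as it stands.
- The arm moves only by the tool servo_tool, never from a script. Its argument "targets" is a list of rows, each a list of 7 numbers: the shift along the tool's x, y, z scaled (see below), then the turn, a rotation vector about the tool's x, y, z scaled (see below), then the opening, from 0 (shut) to 1 (fully open). In form: [[x, y, z, wx, wy, wz, grip], ...]. A call has 1 to 20 rows; each row shifts and turns the commanded pose from where the row before left it, along the tool's axes as they then stand; what a row does not reach is not made up. The controller multiplies each number of a shift by 0.15 m and each number of a turn by pi/2 rad. A row lasts 1/8 s, in which the tool goes at most 62.5 mm and 10.7 degrees, less where a joint would pass 70% of its speed; a pose out of reach is approached as far as the arm can. A call with a number of a shift or a turn outside -1 to 1 is refused whole. A call with a gripper value outside its range is refused whole. The fingers move at their own pace and stop on an object; "newtons" is the grip in N (left out, the last holds). Time passes only in rows, so rows that do not move let the fingers close. It gives the time, the measured TCP pose, the force and the opening at its end, in the units of the state.
- bot.get_obs(): the state, without advancing time (a new reading comes with each control period).
- eyes.camera(name): name is "scene" or "top" or "wrist"; returns a dict with "pixels" (384x512x3 uint8, red, green, blue), "range_z" (384x512 float32, m along the optical axis (not along the pixel's ray), 0 where there is no reading), "fx", "fy", "cx", "cy" (pixels), "extrinsics" (4x4, takes a point from camera to world coordinates). Camera axes: x right, y up, looking along -z (the intrinsics and any distortion apply to the point x, -y, -z); pixel columns grow to the right and rows downward; lengths in m; the calibration is good to about 2 mm. A picture is of the moment at which its call begins.
- bot.close_job(): hands the job in, once; it reports no verdict.
Trained networks look in a picture, given as the dict that the camera call returned (one of the last four; its "shot" number tells which), for a name from the list of things; names that differ only in an ending like _2 or _b are one class to them, and where a whole thing is asked for, a point or a joint stands for the part that bears it (a point fixed in the world has none). Each returns a list of dicts, best first, with "confidence" (0 to 1); they miss things now and then, are a little off and sometimes report something else, mostly with a low value. They report only what shows in the picture. A call takes as long as a camera call.
- nets.boxes_of(picture, query): "location" ([x, y, z] in m, in world coordinates, good to about 4 mm: the middle of the surface that is visible of it).
The state is a dict: "time_s": time; "qpos": joint angles; "joint_vel": joint speeds; "tau": joint torques, N m; "eef_pos": TCP position; "tcp_rot": TCP orientation; "ft_force": force on the tool from outside, world axes, zero at the start; "moment": the same for the moment, N m; "opening": finger opening in m.
Only numpy, scipy, OpenCV 4.12 (cv2) and the standard library are available. Lean on these libraries where they do the work, as an engineer would, in place of code of your own. Each camera call takes 0.05 s, during which the arm holds its last target. There are 200 camera calls.

TASK

The shogi board lies face down on its felt; three of its telescoping legs are already out and locked, the fourth is still pushed in. Draw that leg out to its stop, turn it about its own length until its lock button clicks out through a hole in the tube, and let it go locked at full length. Do not disturb anything else on the table.

Things in the scene. Friction and masses are not known exactly. Their poses are not given: they have to be found in the camera images.
- board: Shogi board of pale wood, 333 x 364 x 58 mm (x, y, z), 4 kg, face down on a green felt 360 x 390 x 4 mm; it stays put. Origin: middle of the felt's underside, on the table; z up, upturned underside at z = 62 mm. Four legs are rooted at x = +-118, y = +-132, z = 62 mm, splayed outward along the diagonals, 28 degrees from vertical. The leg at (-x, -y), near the robot and to its right, is still in.
- leg_root (a point): Root of the leg that is still in, on the board's underside; z points along the leg, away from the board, 28 degrees from vertical. All legs alike: aluminium outer tube 22 mm in diameter, 105 mm long from the root (black end collar 26 mm in diameter), steel inner tube 16 mm in diameter, rubber foot. The three locked legs show a brass button 2 to 3 mm proud and have their foot centre 197 mm along.
- leg_foot (a point): Centre of that leg's black rubber foot: round, 26 mm in diameter, 28 mm long, coaxial with the leg, on the end of the inner tube. z points along the leg, away from the board; the frame moves with the foot along z but does not turn when the leg is turned. With the leg fully in, the foot centre is 125 mm along the leg from its root and a 6 mm gap shows between foot and collar.
- leg_slide (a joint): How far the inner tube is drawn out, m: 0 fully in, 0.0725 at the stop, where it can come no farther; when locked it has 1 to 2 mm of play below the stop. Starts between 0 and 0.025. Slides with about 3 N of friction and stays where it is left. Like any round tube, the inner tube also turns about its own axis at any extension (friction about 0.03 N m).
- lock_holes (a point): Point on the leg's axis midway between its two 7 mm button holes, dark spots drilled through opposite sides of the outer tube, 84 mm along the leg from its root. Axes as at the root; the holes face +y and -y, sideways. The tube has one button; it meets a hole only with the leg at its stop and turned to within 0.08 rad. It starts 0.45 to 1.57 rad from the nearer hole, to either side, unseen inside.
- leg_button (a joint): How far the brass spring button (5 mm in diameter) of that leg's inner tube has come out, m: about 0 while the outer tube holds it in, 0.005 when it has clicked out through either hole (about 2.5 mm proud of the tube). Once out it blocks both sliding and turning, which can be felt.
- piece_stand_a: Dark chestnut piece stand, 106 x 122 mm tray top on a foot, 75 mm high, to the right of the board; origin at the middle of its underside. Leave alone.
- piece_stand_b: Its twin to the left of the board; origin at the middle of its underside. Leave alone.
- sake_cup: Pewter sake cup, 56 mm in diameter, 46 mm high, in front of the board; origin at the middle of its underside, z up. Leave alone.
- incense_holder: Lidded blue porcelain incense holder, 72 mm in diameter, 80 mm high; origin at the middle of its underside, z up. Leave alone.
- trivet: Round cast-iron trivet, 123 mm in diameter, 20 mm high; origin at the middle of its underside. Leave alone.
- piece_box: Pale wooden piece box, 83 x 113 x 64 mm, with a blue band; origin at the middle of its underside. Leave alone.
- game_clock: Dark digital game clock, 70 x 160 x 75 mm; origin at the middle of its underside. Leave alone.

How it is judged:
By the outcome, as a careful person would: the job done as asked, in the order asked, and still so for the second after the job is handed in, with the robot touching nothing.
It also fails if it takes over 58 s, if anything falls off the work surface, if the arm or the gripper's body presses on something with over 40 N, if the wrist force passes 120 N, or if a joint passes its speed limit or range.

## Working session

There is one attempt and no reset: what is moved stays moved. The work goes in short steps, Python scripts to look and compute and a tool call to move; the robot and the scene stay as the last step left them, time stands still between calls to the robot, and variables do not carry over. Pictures are saved under pics/ and viewed, about 8 in all and at most 12, crops included, and the job is handed in when it is done.

Besides the shell and the picture viewer there is one more tool, called after "Emit:" in YAML: its name, and indented under it one key for each argument. servo_tool: Moves the arm, as the interface text tells. Its arguments: {"type":"object","properties":{"targets":{"type":"array"},"newtons":{"type":"number"}},"required":["targets"]}

```bash
mkdir -p pics; ls
python3 - <<'E'
from cell import bot,eyes,nets
import cv2,numpy as np
o=bot.get_obs();print(o,bot.hold_point_z)
ims=[]
for c in("scene","top"):
    p=eyes.camera(c);ims.append(p["pixels"])
    np.savez(f"{c}.npz",**{k:v for k,v in p.items()})
    for n in("leg_foot","board","leg_root","lock_holes","sake_cup","piece_stand_a","incense_holder","trivet","piece_box","game_clock"):
        print(c,n,[(np.round(d["location"],3).tolist(),round(d["confidence"],2)) for d in nets.boxes_of(p,n)][:5])
cv2.imwrite("pics/a.png",cv2.cvtColor(ims[0],cv2.COLOR_RGB2BGR))
cv2.imwrite("pics/b.png",cv2.cvtColor(ims[1],cv2.COLOR_RGB2BGR))
E
```

```text
pics
{'time_s': 0.0, 'qpos': array([-1.39180049,  0.62935968,  0.03845232,  1.51840878, -0.02698939,
        0.99633367, -0.01998497]), 'joint_vel': array([ 5.64024852e-04, -1.36711409e-03, -1.24193552e-03, -1.11396891e-04,
        1.12202845e-03, -1.43515508e-03,  3.88451406e-05]), 'tau': array([-1.20550005e-03, -5.63406873e+01,  1.22629579e+00, -1.93439054e+01,
        1.11496914e-02,  1.06156166e-02,  1.52511443e-06]), 'eef_pos': array([0.15735474, 0.6299839 , 0.2303675 ]), 'tcp_rot': array([ 7.88145250e-01,  6.15488484e-01, -7.71195992e-04,  6.29601850e-04]), 'ft_force': array([ 0.75165805,  0.02086066, -0.87820164]), 'moment': array([ 0.0064408 , -0.03019644,  0.03832644]), 'opening': 0.08519748176455777} 0.0187
scene leg_foot [([0.53, -0.091, 0.179], 0.43)]
scene board [([0.738, 0.066, 0.061], 0.81)]
scene leg_root [([0.565, 0.358, 0.072], 0.57), ([0.53, -0.088, 0.179], 0.24)]
scene lock_holes []
scene sake_cup [([0.353, -0.157, 0.031], 0.47)]
scene piece_stand_a [([0.564, 0.36, 0.07], 0.97), ([0.622, -0.218, 0.069], 0.63)]
scene incense_holder [([0.415, -0.488, 0.055], 0.69), ([0.547, -0.498, 0.058], 0.49)]
scene trivet [([0.391, 0.473, 0.018], 0.7)]
scene piece_box [([0.558, 0.502, 0.067], 0.6)]
scene game_clock [([0.549, -0.501, 0.056], 0.64), ([0.557, 0.505, 0.067], 0.28), ([0.739, 0.062, 0.059], 0.19)]
top leg_foot [([0.52, -0.098, 0.187], 0.49)]
top board [([0.68, 0.064, 0.061], 0.92)]
top leg_root []
top lock_holes []
top sake_cup [([0.366, -0.159, 0.01], 0.58)]
top piece_stand_a [([0.552, 0.364, 0.069], 0.79), ([0.61, -0.221, 0.073], 0.78)]
top incense_holder [([0.396, -0.488, 0.062], 0.91)]
top trivet [([0.384, 0.478, 0.022], 0.87)]
top piece_box [([0.536, 0.507, 0.065], 0.73), ([0.678, 0.067, 0.062], 0.46)]
top game_clock [([0.515, -0.509, 0.056], 0.68), ([0.365, -0.158, 0.011], 0.3)]
```

View pics/a.png

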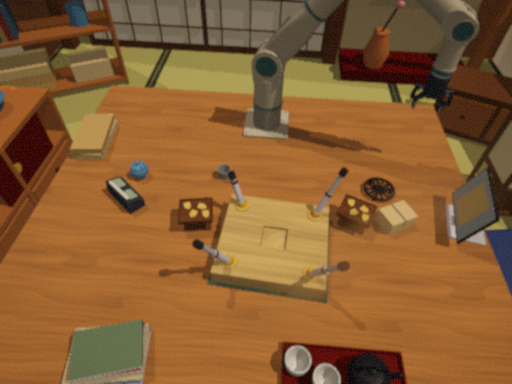

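View pics/b.png

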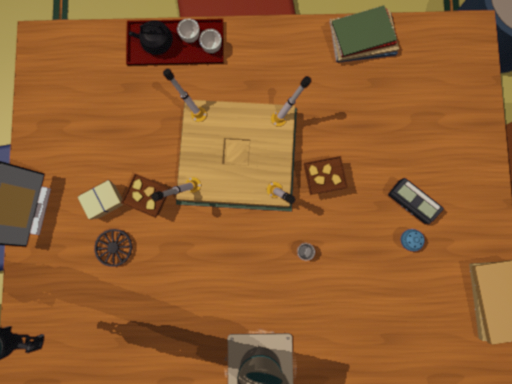

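The scene and top views show the board with its three long legs. The leg that is still in is at about (283,195) in the top view and (237,190) in the scene view. Stand a is about 50 mm to its right and the cup is in front of it. Next I fit the board pose and the leg axis.

```bash
cat > h.py <<'E'
import numpy as np,cv2
def cloud(p):
    z=p["range_z"];v,u=np.mgrid[:z.shape[0],:z.shape[1]]
    P=np.stack([(u-p["cx"])/p["fx"]*z,-(v-p["cy"])/p["fy"]*z,-z],-1)
    T=np.array(p["extrinsics"]);W=P@T[:3,:3].T+T[:3,3];W[z<=0]=np.nan
    return W
E
python3 - <<'E'
from h import *
for c in("top","scene"):
    p=dict(np.load(c+".npz"));W=cloud(p)
    m=(abs(W[...,2]-.062)<.006)&(abs(W[...,0]-.68)<.22)&(abs(W[...,1]-.065)<.26)
    m=cv2.morphologyEx(m.astype(np.uint8),cv2.MORPH_OPEN,np.ones((5,5)))
    n,l,s,_=cv2.connectedComponentsWithStats(m);k=1+np.argmax(s[1:,4])
    X=W[l==k]; r=cv2.minAreaRect((X[:,:2]*1000).astype(np.float32));print(c,r,X[:,2].mean(), cv2.boxPoints(r).tolist())
    m=(W[...,2]>.09)&(W[...,2]<.3)&(abs(W[...,0]-.67)<.35)&(abs(W[...,1]-.065)<.35)
    n,l,s,_=cv2.connectedComponentsWithStats(m.astype(np.uint8))
    for k in range(1,n):
        X=W[l==k]
        if len(X)<15: continue
        i=X[:,2]
        print(len(X),"bottom",X[i<i.min()+.015].mean(0).round(3),"top",X[i>i.max()-.02].mean(0).round(3),i.min().round(3),i.max().round(3))
E
```

```text
top ((692.7831420898438, 64.97695922851562), (365.46038818359375, 333.1813659667969), 86.19068908691406) 0.06257893182443103 [[514.420654296875, -106.28190612792969], [846.8658447265625, -128.4171600341797], [871.1456298828125, 236.23582458496094], [538.700439453125, 258.37109375]]
356 bottom [0.825 0.195 0.098] top [0.884 0.251 0.247] 0.09 0.256
334 bottom [ 0.802 -0.085  0.098] top [ 0.853 -0.149  0.247] 0.092 0.256
299 bottom [0.577 0.21  0.096] top [0.526 0.279 0.248] 0.09 0.258
175 bottom [ 0.557 -0.063  0.097] top [ 0.519 -0.099  0.186] 0.09 0.195
scene ((692.2326049804688, 64.06207275390625), (364.3407287597656, 336.42388916015625), 85.49578094482422) 0.06173273416217575 [[510.2338562011719, -104.33556365966797], [845.6187744140625, -130.75576782226562], [874.2313232421875, 232.459716796875], [538.846435546875, 258.8799133300781]]
307 bottom [0.581 0.216 0.098] top [0.533 0.278 0.244] 0.09 0.253
204 bottom [ 0.559 -0.067  0.098] top [ 0.527 -0.098  0.182] 0.091 0.192
289 bottom [ 0.815 -0.083  0.098] top [ 0.86  -0.15   0.247] 0.09 0.256
295 bottom [0.837 0.193 0.099] top [0.891 0.25  0.246] 0.091 0.254
```

Root comes out at about (0.565,-0.059,0.062) with axis (-.337,-.327,.883), and the foot centre at about (0.522,-0.101,0.175). My plan is to approach coaxially. First I move over, keeping the tool pointing down.

Emit:
servo_tool:
  targets:
    - [-0.2, 0.25, -0.08, 0, 0, 0, 1]
    - [-0.2, 0.25, -0.08, 0, 0, 0, 1]
    - [-0.2, 0.25, -0.08, 0, 0, 0, 1]
    - [-0.2, 0.25, -0.08, 0, 0, 0, 1]
    - [-0.2, 0.25, -0.08, 0, 0, 0, 1]
    - [-0.2, 0.25, -0.08, 0, 0, 0, 1]
    - [-0.2, 0.25, -0.08, 0, 0, 0, 1]
    - [-0.2, 0.25, -0.08, 0, 0, 0, 1]
    - [-0.2, 0.25, -0.08, 0, 0, 0, 1]
    - [-0.2, 0.25, -0.08, 0, 0, 0, 1]
    - [-0.27, 0.1, 0.02, 0, 0, 0, 1]
    - [-0.27, 0.1, 0.02, 0, 0, 0, 1]
    - [-0.27, 0.1, 0.02, 0, 0, 0, 1]
    - [-0.27, 0.1, 0.02, 0, 0, 0, 1]
    - [-0.27, 0.1, 0.02, 0, 0, 0, 1]
    - [-0.27, 0.1, 0.02, 0, 0, 0, 1]
    - [-0.27, 0.1, 0.02, 0, 0, 0, 1]
    - [-0.27, 0.1, 0.02, 0, 0, 0, 1]
    - [-0.27, 0.1, 0.02, 0, 0, 0, 1]
  newtons: 40

```text
time_s: 3.48
eef_pos: [0.4914, -0.139, 0.3244]
tcp_rot: [0.788, 0.616, 0.0, 0.0]
ft_force: [0.8, 0.2, -0.3]
opening: 0.0854
```

```bash
cat >> h.py <<'E'
from scipy.spatial.transform import Rotation as R
root=np.array([.565,-.059,.062]); d=np.array([-.337,-.327,.883]); d/=np.linalg.norm(d)
def align(o,d):
    "rotvec in tool frame (units of pi/2) taking tool z to -d, least turn"
    Q=R.from_quat(o["tcp_rot"]); t=Q.inv().apply(-d); a=np.cross([0,0,1],t)
    return a/np.linalg.norm(a)*np.arctan2(np.linalg.norm(a),t[2])/(np.pi/2)
def shift(o,P): return R.from_quat(o["tcp_rot"]).inv().apply(P-o["eef_pos"])/.15
E
python3 - <<'E'
from h import *
from cell import bot
o=bot.get_obs();print(o["qpos"].round(2),align(o,d).round(3),d)
E
```

```text
[ 0.    0.34  0.3   1.78 -0.11  1.05  1.67] [-0.164  0.264  0.   ] [-0.33696849 -0.32696943  0.88291745]
```

Emit:
servo_tool:
  targets:
    - [0, 0, 0, -0.041, 0.066, 0, 1]
    - [0, 0, 0, -0.041, 0.066, 0, 1]
    - [0, 0, 0, -0.041, 0.066, 0, 1]
    - [0, 0, 0, -0.041, 0.066, 0, 1]
    - [0, 0, 0, 0, 0, 0, 1]

```text
time_s: 4.1
eef_pos: [0.4896, -0.14, 0.3237]
tcp_rot: [0.767, 0.595, 0.239, -0.026]
ft_force: [0.1, 0.3, 0.3]
opening: 0.0855
```

Run:
```python
from h import *
from cell import bot,eyes,nets
o=bot.get_obs();print(o["qpos"].round(2),align(o,d).round(3),o["eef_pos"])
p=eyes.camera("wrist");W=cloud(p)
print(nets.boxes_of(p,"leg_foot"))
cv2.imwrite("pics/c.png",cv2.cvtColor(p["pixels"],cv2.COLOR_RGB2BGR))
# points near nominal axis
Q=W-root; s=Q@d; r=np.linalg.norm(Q-s[...,None]*d,axis=-1)
for a in np.arange(.04,.16,.015):
    m=(r<.03)&(s>a)&(s<a+.015)
    if m.sum()>5: print(a.round(3),m.sum(),W[m].mean(0).round(4),(Q-s[...,None]*d)[m].mean(0).round(4))
m=r<.03; print("smax",np.nanmax(s[m]),np.percentile(s[m],[98,99]))
# foot end face
m=(r<.025)&(s>.125); X=W[m]; print("end face", len(X), X[(s[m]>s[m].max()-.004)].mean(0), s[m].max())
```

```text
[ 0.41  0.28  0.16  1.98 -0.69  0.89  2.33] [-0.     0.002  0.   ] [ 0.48960021 -0.13995529  0.3236839 ]
[{'location': [0.5145, -0.1006, 0.185], 'confidence': 0.95}, {'location': [0.5284, 0.4771, 0.0581], 'confidence': 0.29}]
0.04 23 [ 0.5394 -0.0683  0.1029] [-0.0095  0.0063 -0.0013]
0.055 21 [ 0.5343 -0.0735  0.1162] [-0.0095  0.0061 -0.0013]
0.07 22 [ 0.5287 -0.0773  0.1283] [-0.0104  0.0067 -0.0015]
0.085 11 [ 0.5235 -0.08    0.1472] [-0.0091  0.0105  0.0004]
0.1 31 [ 0.5194 -0.0852  0.1529] [-0.0105  0.0079 -0.0011]
0.115 37 [ 0.5114 -0.0925  0.1705] [-0.0116  0.0073 -0.0017]
0.13 527 [ 0.5146 -0.1021  0.1855] [-0.0032  0.0027 -0.0002]
smax 0.38197814422828247 [0.38040726 0.38088235]
end face 10078 [ 0.43625054 -0.18165742  0.3974505 ] 0.38197814422828247
```

View pics/c.png

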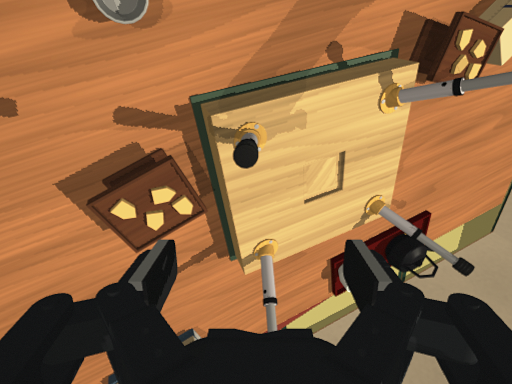

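```bash
sed -i 's/^root=.*62\]); /root=np.array([.5625,-.0568,.062]); /' h.py
python3 - <<'E'
from h import *
from cell import bot
o=bot.get_obs()
a=shift(o,root+.2*d);print(a.round(3), shift(o,root+.1125*d).round(3))
E
```

```text
[-0.131 -0.149  0.548] [-0.13  -0.148  1.131]
```

Emit:
servo_tool:
  targets:
    - [-0.065, -0.075, 0.05, 0, 0.001, 0, 1]
    - [-0.065, -0.075, 0.05, 0, 0.001, 0, 1]
    - [0, 0, 0.2, 0, 0, 0, 1]
    - [0, 0, 0.2, 0, 0, 0, 1]
    - [0, 0, 0.05, 0, 0, 0, 1]
    - [0, 0, 0, 0, 0, 0, 1]

```text
time_s: 4.95
eef_pos: [0.4955, -0.1208, 0.2384]
tcp_rot: [0.764, 0.598, 0.241, -0.027]
ft_force: [0.5, -0.7, 0.6]
opening: 0.0854
```

Run:
```python
from h import *
from cell import bot,eyes,nets
o=bot.get_obs();print(o["qpos"].round(2),align(o,d).round(3),o["eef_pos"])
p=eyes.camera("wrist");W=cloud(p)
cv2.imwrite("pics/d.png",cv2.cvtColor(p["pixels"],cv2.COLOR_RGB2BGR))
Q=W-root; s=Q@d; r=np.linalg.norm(Q-s[...,None]*d,axis=-1)
T=R.from_quat(o["tcp_rot"]).inv()
m=(r<.022)&(s>.12)&(s<.15);print(np.percentile(s[m],[50,90,99]))
f=np.median(s[m&(s>.135)]);m&=abs(s-f)<.003
c=(np.min(W[m]@T.as_matrix().T,0)+np.max(W[m]@T.as_matrix().T,0))/2
print("face s",f,m.sum(),"extent",np.ptp(W[m]@T.as_matrix().T,axis=0),"mean in tool",T.apply(W[m].mean(0)-o["eef_pos"]),"mid in tool",c-T.apply(o["eef_pos"]))
for a in (.04,.06,.08,.1,.115):
    k=(r<.03)&(s>a)&(s<a+.015); 
    if k.sum()>5: print(a,k.sum(),T.apply((Q-s[...,None]*d)[k].mean(0)).round(4))
```

```text
[ 0.43  0.4   0.08  2.1  -0.86  0.69  2.53] [-0.001 -0.002  0.   ] [ 0.49552304 -0.12084123  0.23843368]
[0.1403003  0.14133903 0.14210262]
face s 0.14052081417673193 832 extent [0.02510587 0.02484799 0.00538093] mean in tool [-0.00133387 -0.0007269   0.05882854] mid in tool [-1.29923677e-03  3.71619824e-06  5.90874576e-02]
0.04 59 [-0.0003 -0.0084  0.    ]
0.06 67 [-0.0006 -0.0086  0.    ]
0.08 55 [ 0.0004 -0.0093  0.    ]
0.1 117 [-0.    -0.009  0.   ]
0.115 140 [-0.0002 -0.0103  0.    ]
```

View pics/d.png

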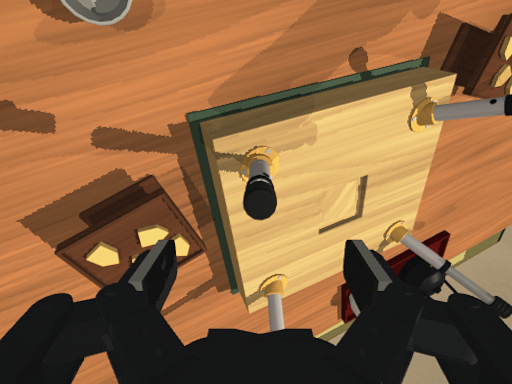

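The foot's face is centred in the tool to within 1.3 mm, 59 mm ahead. Joint 7 is near its limit, so I test which way a turn moves it.

Emit:
servo_tool:
  targets:
    - [-0.008, 0, 0, 0, 0, -0.1, 1]
    - [0, 0, 0.1, 0, 0, 0, 1]
    - [0, 0, 0, 0, 0, 0, 1]

```text
time_s: 5.38
eef_pos: [0.4996, -0.1171, 0.2239]
tcp_rot: [0.716, 0.655, 0.243, -0.009]
ft_force: [-0.5, 0.3, 0.5]
opening: 0.0855
```

Run:
```python
from cell import bot
o=bot.get_obs();print(o["qpos"].round(3),o["eef_pos"])
```

```text
[ 0.463  0.421  0.029  2.114 -0.876  0.643  2.697] [ 0.49960387 -0.11709946  0.22388447]
```

Emit:
servo_tool:
  targets:
    - [0, 0, 0, 0, 0, 0.11, 1]
    - [0, 0, 0, 0, 0, 0.11, 1]
    - [0, 0, 0, 0, 0, 0.11, 1]
    - [0, 0, 0, 0, 0, 0.11, 1]
    - [0, 0, 0.1, 0, 0, 0, 1]
    - [0, 0, 0.1, 0, 0, 0, 1]
    - [0, 0, 0, 0, 0, 0, 1]

```text
time_s: 6.25
eef_pos: [0.5094, -0.1066, 0.1965]
tcp_rot: [0.895, 0.375, 0.225, -0.091]
ft_force: [0.1, 0.3, 0.5]
opening: 0.0851
```

Run:
```python
from h import *
from cell import bot
o=bot.get_obs();print(o["qpos"].round(3),o["eef_pos"],align(o,d).round(3),shift(o,root+.1125*d).round(3))
```

```text
[ 0.354  0.478  0.14   2.134 -1.021  0.632  2.143] [ 0.50939953 -0.10662469  0.19647605] [-0.003 -0.001  0.   ] [0.007 0.01  0.269]
```

Emit:
servo_tool:
  targets:
    - [0, 0.003, 0.07, 0.002, 0, 0, 1]
    - [0, 0.003, 0.07, 0, 0, 0, 1]
    - [0, 0, 0.07, 0, 0, 0, 1]
    - [0, 0, 0.07, 0, 0, 0, 1]
    - [0, 0, 0, 0, 0, 0, 1]

```text
time_s: 6.88
eef_pos: [0.5244, -0.0942, 0.1603]
tcp_rot: [0.895, 0.375, 0.225, -0.092]
ft_force: [1.0, -0.5, 0.8]
opening: 0.0854
```

Run:
```python
from h import *
from cell import bot,eyes
o=bot.get_obs();print(o["qpos"].round(3),o["eef_pos"],align(o,d).round(3),shift(o,root+.1125*d).round(3),o["ft_force"])
p=eyes.camera("wrist")
cv2.imwrite("pics/e.png",cv2.cvtColor(p["pixels"],cv2.COLOR_RGB2BGR))
```

```text
[ 0.432  0.549 -0.022  2.142 -1.076  0.509  2.181] [ 0.52441824 -0.09416286  0.16026752] [-0.004 -0.002  0.   ] [ 0.006 -0.002 -0.005] [ 0.97580093 -0.48891593  0.80595195]
```

View pics/e.png

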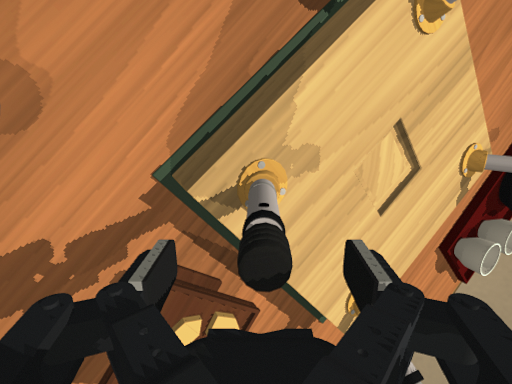

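The foot is centred between the pads at (264,262), and a dark hole shows at (263,205). I close the fingers.

Emit:
servo_tool:
  targets:
    - [0, 0, 0, 0, 0, 0, 0]
    - [0, 0, 0, 0, 0, 0, 0]
    - [0, 0, 0, 0, 0, 0, 0]
    - [0, 0, 0, 0, 0, 0, 0]
    - [0, 0, 0, 0, 0, 0, 0]
    - [0, 0, 0, 0, 0, 0, 0]
  newtons: 40

```text
time_s: 7.68
eef_pos: [0.5254, -0.094, 0.1616]
tcp_rot: [0.894, 0.375, 0.226, -0.091]
ft_force: [2.1, 2.1, 4.3]
opening: 0.0246
```

Emit:
servo_tool:
  targets:
    - [0, 0, -0.06, 0, 0, 0, 0]
    - [0, 0, -0.06, 0, 0, 0, 0]
    - [0, 0, -0.06, 0, 0, 0, 0]
    - [0, 0, -0.06, 0, 0, 0, 0]
    - [0, 0, -0.06, 0, 0, 0, 0]
    - [0, 0, -0.06, 0, 0, 0, 0]
    - [0, 0, 0, 0, 0, 0, 0]

```text
time_s: 8.55
eef_pos: [0.507, -0.1117, 0.2093]
tcp_rot: [0.894, 0.375, 0.226, -0.091]
ft_force: [1.5, 3.4, 6.3]
opening: 0.025
```

```bash
cat > st.py <<'E'
from h import *
from cell import bot
o=bot.get_obs();e=o["eef_pos"]-root;s=e@d
print(o["qpos"].round(2),"s",s.round(4),"lat",shift(o,root+s*d)[:2]*150,"mm; F ax",(o["ft_force"]@d).round(2),"F",o["ft_force"].round(1),"M ax",(o["moment"]@d).round(3),"M",o["moment"].round(2),"align",align(o,d).round(3), o["opening"])
E
python3 st.py
```

```text
[ 0.42  0.45  0.06  2.12 -0.94  0.63  2.07] s 0.1667 lat [-0.25537116 -0.79043869] mm; F ax 3.96 F [1.5 3.4 6.3] M ax -0.053 M [ 0.7  -0.42  0.05] align [-0.003 -0.002  0.   ] 0.02501825880399682
```

Emit:
servo_tool:
  targets:
    - [0, 0, -0.05, 0, 0, 0, 0]
    - [0, 0, -0.05, 0, 0, 0, 0]
    - [0, 0, -0.02, 0, 0, 0, 0]
    - [0, 0, -0.01, 0, 0, 0, 0]
    - [0, 0, 0, 0, 0, 0, 0]

```text
time_s: 9.18
eef_pos: [0.5008, -0.1169, 0.2246]
tcp_rot: [0.894, 0.375, 0.225, -0.092]
ft_force: [12.4, 7.8, -11.8]
opening: 0.0243
```

```bash
python3 st.py
python3 - <<'E'
from h import *
from cell import eyes
p=eyes.camera("scene");W=cloud(p);Q=W-root;s=Q@d
r=np.linalg.norm(Q-s[...,None]*d,axis=-1)
a=p["pixels"][150:220,200:290]
b=eyes.camera("wrist")["pixels"]
a=cv2.resize(a,(493,384),interpolation=cv2.INTER_CUBIC)
cv2.imwrite("pics/f.png",cv2.resize(cv2.cvtColor(np.hstack([a,b]),cv2.COLOR_RGB2BGR),(800,306)))
E
```

```text
[ 0.42  0.42  0.09  2.11 -0.9   0.67  2.03] s 0.184 lat [-0.26767545 -0.15308855] mm; F ax -17.15 F [ 12.4   7.8 -11.8] M ax -0.072 M [ 0.12 -1.11 -0.45] align [-0.005 -0.002  0.   ] 0.024344030778463654
```

View pics/f.png

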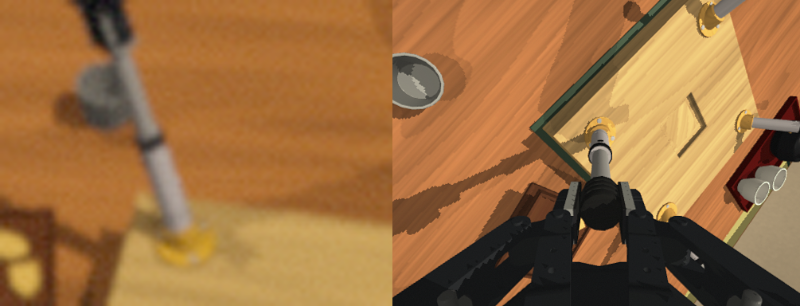

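The leg is at its stop: s = 0.184 as predicted, with 17 N of pull, and the inner tube is out in the picture. I now turn it in batches.

Emit:
servo_tool:
  targets:
    - [0, 0, 0, 0, 0, 0.04, 0]
    - [0, 0, 0, 0, 0, 0.04, 0]
    - [0, 0, 0, 0, 0, 0.04, 0]
    - [0, 0, 0, 0, 0, 0.04, 0]
    - [0, 0, 0, 0, 0, 0.04, 0]
    - [0, 0, 0, 0, 0, 0.04, 0]
    - [0, 0, 0, 0, 0, 0, 0]

```text
time_s: 10.15
eef_pos: [0.5006, -0.1171, 0.2245]
tcp_rot: [0.949, 0.201, 0.204, -0.133]
ft_force: [11.1, 6.6, -12.1]
opening: 0.0245
```

```bash
python3 st.py
```

```text
[ 0.36  0.43  0.17  2.11 -0.93  0.7   1.69] s 0.184 lat [-0.03091532 -0.13200677] mm; F ax -16.53 F [ 11.1   6.6 -12.1] M ax -0.033 M [ 0.07 -1.09 -0.41] align [-0.005  0.     0.   ] 0.024506210385784072
```

Emit:
servo_tool:
  targets:
    - [0, 0, 0, 0, 0, 0.04, 0]
    - [0, 0, 0, 0, 0, 0.04, 0]
    - [0, 0, 0, 0, 0, 0.04, 0]
    - [0, 0, 0, 0, 0, 0.04, 0]
    - [0, 0, 0, 0, 0, 0.04, 0]
    - [0, 0, 0, 0, 0, 0.04, 0]
    - [0, 0, 0, 0, 0, 0, 0]

```text
time_s: 11.02
eef_pos: [0.5003, -0.1171, 0.2243]
tcp_rot: [0.97, 0.019, 0.175, -0.168]
ft_force: [9.4, 6.4, -11.3]
opening: 0.0245
```

```bash
python3 st.py
```

```text
[ 0.3   0.43  0.25  2.11 -0.97  0.73  1.35] s 0.184 lat [ 0.22622184 -0.16788513] mm; F ax -15.27 F [  9.4   6.4 -11.3] M ax -0.027 M [ 0.1  -1.05 -0.38] align [-0.004  0.002  0.   ] 0.02445321698040827
```

Emit:
servo_tool:
  targets:
    - [0, 0, 0, 0, 0, 0.04, 0]
    - [0, 0, 0, 0, 0, 0.04, 0]
    - [0, 0, 0, 0, 0, 0.04, 0]
    - [0, 0, 0, 0, 0, 0.04, 0]
    - [0, 0, 0, 0, 0, 0.04, 0]
    - [0, 0, 0, 0, 0, 0.04, 0]
    - [0, 0, 0, 0, 0, 0, 0]

```text
time_s: 11.9
eef_pos: [0.4997, -0.1171, 0.2241]
tcp_rot: [0.956, -0.162, 0.14, -0.198]
ft_force: [8.0, 5.8, -11.9]
opening: 0.0249
```

```bash
python3 st.py
```

```text
[ 0.25  0.44  0.33  2.11 -1.    0.76  1.01] s 0.184 lat [ 0.77352368 -0.53415197] mm; F ax -15.11 F [  8.    5.8 -11.9] M ax 0.195 M [-0.18 -0.8  -0.14] align [-0.003  0.005  0.   ] 0.024889424185060457
```

Emit:
servo_tool:
  targets:
    - [0, 0, 0, 0, 0, 0.02, 0]
    - [0, 0, 0, 0, 0, 0.02, 0]
    - [0, 0, 0, 0, 0, 0, 0]

```text
time_s: 12.28
eef_pos: [0.4995, -0.1172, 0.224]
tcp_rot: [0.951, -0.192, 0.133, -0.202]
ft_force: [7.0, 6.9, -11.4]
opening: 0.0249
```

```bash
python3 st.py
```

```text
[ 0.24  0.44  0.34  2.11 -1.    0.76  0.95] s 0.184 lat [ 0.87569537 -0.68094823] mm; F ax -14.67 F [  7.    6.9 -11.4] M ax 0.282 M [-0.14 -0.77 -0.02] align [-0.002  0.005  0.   ] 0.024876638599882508
```

Resistance rose from -0.03 to +0.28 N m, so the button has probably clicked. I test it by turning back.

Emit:
servo_tool:
  targets:
    - [0, 0, 0, 0, 0, -0.04, 0]
    - [0, 0, 0, 0, 0, -0.04, 0]
    - [0, 0, 0, 0, 0, -0.04, 0]
    - [0, 0, 0, 0, 0, -0.04, 0]
    - [0, 0, 0, 0, 0, -0.04, 0]
    - [0, 0, 0, 0, 0, 0, 0]

```text
time_s: 13.02
eef_pos: [0.5001, -0.1171, 0.2243]
tcp_rot: [0.969, -0.041, 0.164, -0.179]
ft_force: [10.1, 6.2, -11.4]
opening: 0.025
```

```bash
python3 st.py
```

```text
[ 0.28  0.44  0.28  2.11 -0.98  0.73  1.23] s 0.184 lat [ 0.38322666 -0.2159944 ] mm; F ax -15.44 F [ 10.1   6.2 -11.4] M ax 0.049 M [-0.02 -0.97 -0.31] align [-0.004  0.003  0.   ] 0.025028936047204124
```

Emit:
servo_tool:
  targets:
    - [0, 0, 0, 0, 0, -0.04, 0]
    - [0, 0, 0, 0, 0, -0.04, 0]
    - [0, 0, 0, 0, 0, -0.04, 0]
    - [0, 0, 0, 0, 0, -0.04, 0]
    - [0, 0, 0, 0, 0, 0, 0]

```text
time_s: 13.65
eef_pos: [0.5003, -0.117, 0.2243]
tcp_rot: [0.967, 0.081, 0.185, -0.157]
ft_force: [10.4, 6.7, -11.1]
opening: 0.0247
```

```bash
python3 st.py
python3 - <<'E'
from h import *
from cell import eyes
b=eyes.camera("wrist")["pixels"][120:320,160:360]
cv2.imwrite("pics/g.png",cv2.resize(cv2.cvtColor(b,cv2.COLOR_RGB2BGR),(600,600),interpolation=cv2.INTER_CUBIC))
E
```

```text
[ 0.32  0.43  0.22  2.11 -0.96  0.72  1.46] s 0.184 lat [ 0.20440612 -0.07189931] mm; F ax -15.47 F [ 10.4   6.7 -11.1] M ax -0.13 M [ 0.1  -0.99 -0.48] align [-0.005  0.002  0.   ] 0.024683761195189197
```

View pics/g.png

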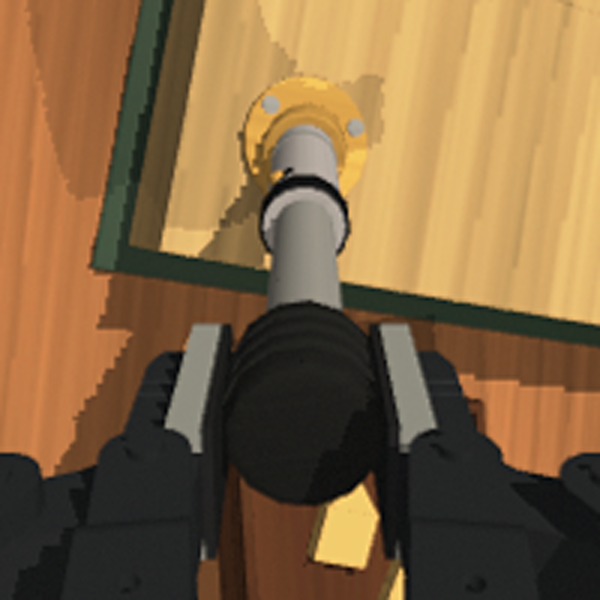

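The torque reverses to -0.13 N m when turned back, well above the 0.03 of friction, and there is a yellowish spot near the hole at (278,178). I confirm by easing the twist and pushing gently inward.

Emit:
servo_tool:
  targets:
    - [0, 0, 0, 0, 0, 0.04, 0]
    - [0, 0, 0, 0, 0, 0.03, 0]
    - [0, 0, 0.02, 0, 0, 0, 0]
    - [0, 0, 0.02, 0, 0, 0, 0]
    - [0, 0, 0.01, 0, 0, 0, 0]
    - [0, 0, 0, 0, 0, 0, 0]

```text
time_s: 14.45
eef_pos: [0.502, -0.1169, 0.2211]
tcp_rot: [0.969, 0.026, 0.178, -0.167]
ft_force: [-7.1, 0.4, 20.3]
opening: 0.0247
```

```bash
python3 st.py
```

```text
[ 0.31  0.44  0.24  2.12 -0.98  0.71  1.38] s 0.1805 lat [-0.19925593 -1.18036394] mm; F ax 20.18 F [-7.1  0.4 20.3] M ax -0.014 M [1.22 0.33 0.57] align [-0.004 -0.     0.   ] 0.024717566782552065
```

A 20 N inward push is held, far above the 3 N of sliding friction, so the leg is locked. I unload it, release, and retract along the axis.

Emit:
servo_tool:
  targets:
    - [0, 0, -0.01, 0, 0, 0, 0]
    - [0, 0, -0.01, 0, 0, 0, 0]
    - [0, 0, 0, 0, 0, 0, 0.5]
    - [0, 0, 0, 0, 0, 0, 1]
    - [0, 0, 0, 0, 0, 0, 1]
    - [0, 0, 0, 0, 0, 0, 1]
    - [0, 0, 0, 0, 0, 0, 1]
    - [0, 0, -0.1, 0, 0, 0, 1]
    - [0, 0, -0.15, 0, 0, 0, 1]
    - [0, 0, -0.2, 0, 0, 0, 1]
    - [0, 0, -0.25, 0, 0, 0, 1]
    - [0, 0, 0, 0, 0, 0, 1]

```text
time_s: 15.95
eef_pos: [0.4665, -0.155, 0.3175]
tcp_rot: [0.97, 0.026, 0.18, -0.164]
ft_force: [0.4, 0.5, 0.3]
opening: 0.0856
```

```bash
python3 st.py
python3 - <<'E'
from h import *
from cell import eyes
p=eyes.camera("wrist");W=cloud(p);b=p["pixels"]
Q=W-root;s=Q@d;r=np.linalg.norm(Q-s[...,None]*d,axis=-1)
m=(r<.02)&(s>.15)&(s<.23);print("face s",np.percentile(s[m],[50,90,99]) if m.any() else None,"expect .211")
v,u=np.where((r<.02)&(s>.06)&(s<.21));v0,u0=max(0,v.min()-30),max(0,u.min()-60)
c=b[v0:v0+130,u0:u0+170];print(v0,u0)
cv2.imwrite("pics/i.png",cv2.resize(cv2.cvtColor(c,cv2.COLOR_RGB2BGR),(784,600),interpolation=cv2.INTER_CUBIC))
p=eyes.camera("scene");W=cloud(p);Q=W-root;s=Q@d;r=np.linalg.norm(Q-s[...,None]*d,axis=-1)
m=(r<.02)&(s>.1)&(s<.25);print("scene max s",np.percentile(s[m],[50,95,99]))
E
```

```text
[ 0.32  0.28  0.35  2.02 -0.75  0.93  1.2 ] s 0.29 lat [-1.44726363 -3.53982872] mm; F ax -0.02 F [0.4 0.5 0.3] M ax -0.052 M [-0.36  0.36 -0.06] align [-0.    -0.002  0.   ] 0.08558179807108701
face s [0.2091675  0.21029644 0.21095926] expect .211
118 182
scene max s [0.16346941 0.20862838 0.21019466]
```

View pics/i.png

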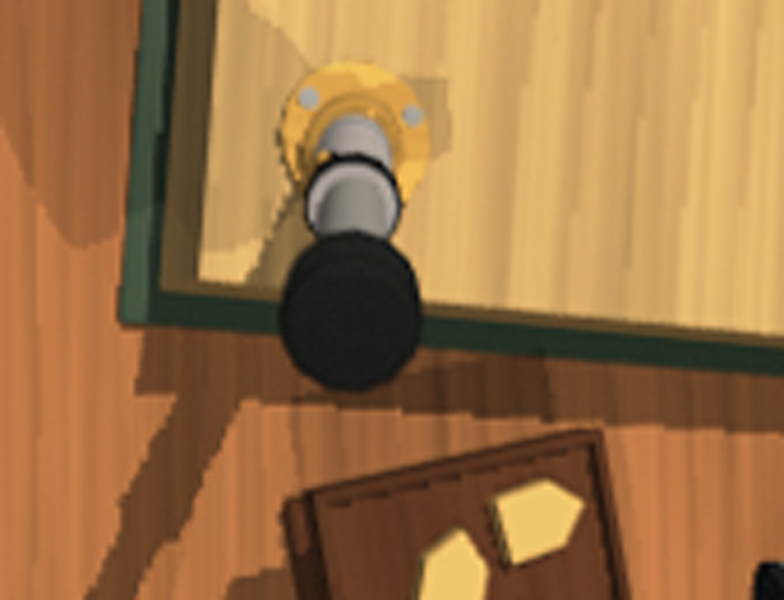

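```bash
python3 -c "
from cell import bot
print(bot.close_job())"
```

```text
the job is handed in; nothing more can be done
None
```

I drew the fourth leg out to its stop, turned it until its lock button clicked into a hole, released it and handed the job in. The job had taken about 16 s of the 58 s allowed.

**Draw-out and turn:** I gripped the foot along the leg's own axis and drew it out about 70 mm. The stop was felt at 17 N of pull. I then turned it about 1.1 rad until it was blocked.

**Lock checks, all in agreement:**
- **Turning:** it was blocked both ways, at +0.28 and -0.13 N m, against about 0.03 N m of friction.
- **Sliding:** it held a 20 N inward push, against about 3 N of friction.
- **Length after release:** the foot's end face is 209 to 210 mm along the leg. That is about 1 to 2 mm under the 211 mm of full length, within the lock's play.

**Less certain:**
- **Button:** the last close-up shows only a small yellowish spot at the hole, next to the brass socket. The lock therefore rests on the felt resistance, not on a clear sight of the button.
- **Other objects:** I did not measure them again at the end. The arm stayed clear of them on its route, and no unexpected forces showed. The tool force read about zero after release.

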